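Clamp a bottle on the bench shaker

ROBOT

A 6-joint arm with a two-finger parallel gripper is mounted at the origin on the work surface. World frame = base frame: x ahead of the robot, y to its left, z up, the work surface at z = 0. Lengths are in m, angles in rad, forces in N, time in s.
With the tool pointing down it reaches from about 0.375 to 0.9 m from the base axis. Payload 3.1 kg.
Tool frame: the origin (TCP) lies at the centre of the arm's flange, where the gripper is bolted on; the fingertips stand 173 mm ahead of it and the grasp point (between the pads) lies 155 mm ahead of it; z points along the fingers, y is the line along which they close (so a half turn about z gives the same grasp; the last joint's range is limited). The gripper opens to 85 mm and grips with 20 to 120 N. Pads are 22 mm wide; open, the fingers measure 114 mm over their backs; the gripper's body (76 mm by 85 mm) begins 54 mm behind the grasp point. The pads swing forward as they close: fully open they stand 13 mm farther back than shut.
Start: joints at [1.117, 0.527, 1.433, -0, 1.181, -0.178], TCP at [0.17, 0.602, 0.405] pointing down, gripper open.
Joint ranges: [-3.08, 3.08], [-0.75, 2.2], [0.22, 2.44], [-1.43, 4.57], [0, 2.65], [-2.85, 2.85]. Speed limits (rad/s): [2.79, 2.79, 3.14, 3.14, 3.14, 3.14].

INTERFACE

Orientations are given as a unit quaternion [x, y, z, w].
In Python, from station import * gives the robot as it stands.
- The arm moves only by the shell command python3 -m jog 'ROWS' [OPENING] [FORCE]. ROWS is a JSON object of lists of equal length, an entry for each row: "linear": the shift along the world's x, y, z in mm, a list of three; "turn": the turn about the world's z in units of 5 degrees (1.0 is 5 degrees). A call has 1 to 12 rows; each row shifts and turns the commanded pose from where the row before left it; what a row does not reach is not made up. A row lasts 1/8 s, in which the tool goes at most 62.5 mm and 10.7 degrees, less where a joint would pass 70% of its speed; a pose out of reach is approached as far as the arm can. A call is refused whole if a number of a shift passes 62.5 or a number of a turn 1, either way. A call with a gripper value outside its range is refused whole. OPENING is the opening, from 0 (shut) to 1 (fully open), set as the call begins (- or left out, the last holds). The fingers move at their own pace and stop on an object; FORCE is the grip in N (left out, the last holds). Time passes only in rows, so rows that do not move let the fingers close. It gives the time, the measured TCP pose, the force, the opening and the grip force at its end, in the units of the state.
- sense(): the state, without advancing time (a new reading comes with each control period).
- snapshot(name): name is "scene" or "top" or "wrist"; returns the picture (400x640x3 uint8, red, green, blue); there is no depth.
- get_calibration(name): a dict with "fx", "fy", "cx", "cy" (pixels), "world_to_cam" (4x4, takes a point from world to camera coordinates). Camera axes: x right, y down, z forward; pixel columns grow to the right and rows downward; lengths in m; the calibration is good to about 2 mm. A picture is of the moment at which its call begins: read the wrist's pose just before it. get_calibration takes no time and is no camera call; for the wrist camera it gives the pose at the moment of the call.
- sign_off(): hands the job in; it is judged then, once.
The state is a dict: "t": time; "q": joint angles; "qd": joint speeds; "tau": joint torques, N m; "tcp_pos": TCP position; "tool_rot": TCP orientation; "force": force on the tool from outside, world axes, zero at the start; "ft_torque": the same for the moment, N m; "finger_gap": opening from 0.0 (shut) to 1.0 (fully open); "gripper_force": force on a finger pad.
Only numpy, scipy, OpenCV 4.12 (cv2) and the standard library are available. Lean on these libraries where they do the work, as an engineer would, in place of code of your own. Each camera call takes 0.05 s, during which the arm holds its last target. There are 200 camera calls.

TASK

Clamp the blue-capped bottle that stands on the shaker's platform: squeeze the clamp carriage's release lever, and keeping it squeezed slide the carriage along its rails so that its sprung pad pushes the bottle firmly home against the V-shaped stop, then let go so that the lever snaps back with its pawl in a notch. The pad must stay well pressed in against the bottle (about half its stroke is ideal) but must not be driven to the end of its stroke, and the bottle must stay upright and everything else be left where it is.

Things in the scene. Friction and masses are not known exactly. Their poses are not given: they have to be found in the camera images.
- shaker: Bench shaker, fixed: grey housing, flat aluminium platform 280 mm (its x) by 440 mm (its y), upper face 90 mm above the table. Origin: table height, under the platform's middle. Its +y is the sliding direction, towards the stop. Two steel rails 12 mm wide, 22 mm high, run along y at x = -50 and +50 mm; the +x rail has square notches every 8 mm.
- seat (a point): Point on the platform's middle line, at x = 0, y = 50 mm of the shaker, on the platform's face. A grey V-shaped stop (40 mm high, open to -y) is bolted near it; how far along differs every time and is NOT measured: a bottle seated in the V has its axis at x = 0 and anywhere from 20 mm before to 20 mm beyond this point. The end of the push must be felt.
- carriage: Clamp carriage: grey bridge 130 mm wide over both rails; slides only along the shaker's y (axes parallel), 150 mm of travel, about 1.5 N friction when unlocked; cannot be slid while locked. Starts in its first notch, origin at shaker y = -165 mm. Origin: on the platform face (90 mm over the table), below the grip.
- pad_rest (a point): Where the middle of the carriage's sprung black pad's face lies when not pressed: 88 mm ahead (+y) of the carriage's origin, 22 mm above the platform; moves with the carriage, not the pad. Pad 52 mm wide, 32 high; yields 24 mm at 0.9 N/mm from 0 N. Right clamping: 4 to 18 N. Letting go loses up to 9 N, as the carriage slips back up to 10 mm into a notch: push to 14 to 18 N first.
- grip (a point): Where to squeeze, 58 mm above the platform: midway between the outer faces of the fixed grey grip (-y side) and the squeezed black lever paddle (+y side). Plates 34 mm wide along x, tops 75 mm above the platform, free down to 38 mm. Take from above, closing along the shaker's y: 54 mm over both when released (paddle leans out), 37 mm squeezed.
- lever (a joint): Release lever angle (rad): 0 released, pawl fully in a notch; 0.30 fully squeezed, against its stop, pawl clear (it clears the teeth above about 0.22; resting on a tooth it shows about 0.18). A spring returns it. Fully squeezing takes about 8 N at the paddle; 20 to 30 N of grip does no harm.
- bottle: Closed glass bottle, diameter 62 mm, 98 mm high with a blue cap, about 0.22 kg, standing loose on the platform between pad and stop. Origin: centre of its underside. It slides on the platform when pushed by the pad; pad and stop are slick, so firm pressing centres it in the V.
- vial: Bystander: small amber vial, 22 mm wide and 45 mm high, standing on the platform outside the +x rail. Origin: centre of underside.
- ice_tub: Bystander: empty red tub 180 x 240 x 100 mm on the table, left. Origin: centre of underside.
- wipes: Bystander: box of wipes 120 x 130 x 90 mm, far left. Origin: centre of underside.
- tube_rack: Bystander: white tube rack 90 x 160 x 45 mm, right. Origin: centre of underside.
- wash_bottle: Bystander: white wash bottle, diameter 70 mm, 170 mm high, right. Origin: centre of underside.
- beaker: Bystander: glass beaker with handle, diameter 70 mm, 90 mm high, near right. Origin: centre of underside.
- media_bottle: Bystander: glass bottle with blue cap, diameter 84 mm, 160 mm high, standing on the table near left. Origin: centre of underside.

How it is judged:
By the outcome, as a careful person would: the job done as asked, in the order asked, and still so for the second after the job is handed in, with the robot touching nothing.
It also fails if it takes over 48 s, if anything falls off the work surface, if the arm or the gripper's body presses on something with over 40 N, if the wrist force passes 120 N, or if a joint passes its speed limit or range.

## Working session

There is one attempt and no reset: what is moved stays moved. The work goes in short steps, Python scripts to look and compute and a shell command to move; the robot and the scene stay as the last step left them, time stands still between calls to the robot, and variables do not carry over. Pictures are saved under pics/ and viewed, at most 10 in all, crops included, and the job is handed in when it is done.

```bash
mkdir -p pics
python3 - <<'E'
from station import *
import cv2,json
for n in("top","scene"):
    im=snapshot(n); cv2.imwrite(f"pics/{n}0.png",im[:,:,::-1])
    c=get_calibration(n); print(n,c)
s=sense();print(s)
E
```

```text
top {'fx': 440.51127751871627, 'fy': 440.51127751871627, 'cx': 315.2167318139424, 'cy': 200.1248393681064, 'world_to_cam': array([[-0.02246328, -0.99958336, -0.01812492,  0.04575882],
       [-0.98995144,  0.02477125, -0.13922114,  0.49624621],
       [ 0.13961212,  0.01481543, -0.99009543,  1.36142664],
       [ 0.        ,  0.        ,  0.        ,  1.        ]])}
scene {'fx': 392.39524263160854, 'fy': 392.39524263160854, 'cx': 322.5609060497639, 'cy': 195.00930358626658, 'world_to_cam': array([[ 0.37355952,  0.92759224, -0.00509129, -0.20073705],
       [ 0.63613985, -0.26017287, -0.72638569, -0.22074359],
       [-0.67511434,  0.26810951, -0.68726844,  1.46499341],
       [ 0.        ,  0.        ,  0.        ,  1.        ]])}
{'t': 0.1, 'q': array([ 1.11756054e+00,  5.28375354e-01,  1.43374935e+00, -1.20032701e-05,
        1.18140887e+00, -1.78487603e-01]), 'qd': array([-0.00081492, -0.00144961, -0.00199854,  0.00098398,  0.00035365,
        0.00040347]), 'tau': array([-1.81000391e-04, -4.43309927e+01, -1.78586000e+01, -1.60665941e-04,
        3.86731757e-03,  5.79855907e-06]), 'tcp_pos': array([0.16939702, 0.60129333, 0.40383772]), 'tool_rot': array([ 1.36940094e-01,  9.90578855e-01, -9.24178513e-04, -2.96185207e-04]), 'force': array([0.69547046, 0.94143928, 0.7918806 ]), 'ft_torque': array([ 0.04072383, -0.00563983,  0.00179562]), 'gripper_force': 0.0, 'finger_gap': 1.0005072804309987}
```

View pics/top0.png

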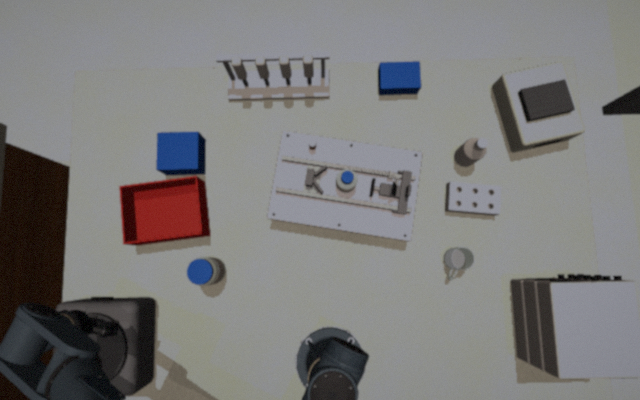

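View pics/scene0.png

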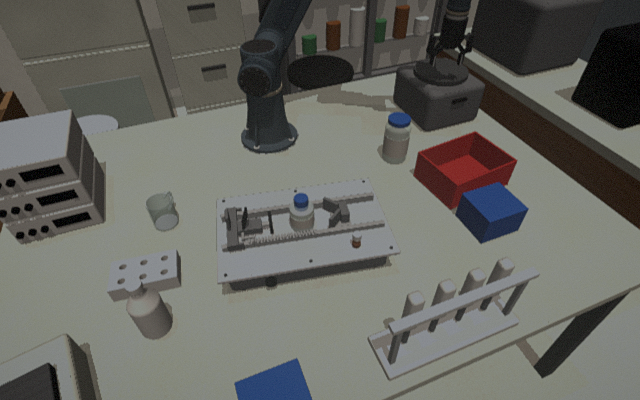

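The top view shows the platform with corners at about (285,131), (424,152), (411,241) and (268,220). The carriage grip is near (405,190), the bottle cap at (347,178) and the V stop at (315,178). I'll enlarge both views.

Run:
```python
import cv2
t=cv2.imread("pics/top0.png")[122:252,260:432]; cv2.imwrite("pics/t1.png",cv2.convertScaleAbs(cv2.resize(t,None,fx=4.5,fy=4.5,interpolation=cv2.INTER_CUBIC),alpha=1.2))
t=cv2.imread("pics/scene0.png")[170:295,205:405]; cv2.imwrite("pics/s1.png",cv2.convertScaleAbs(cv2.resize(t,None,fx=4,fy=4,interpolation=cv2.INTER_CUBIC),alpha=1.2))
```

```text
(no output)
```

View pics/t1.png

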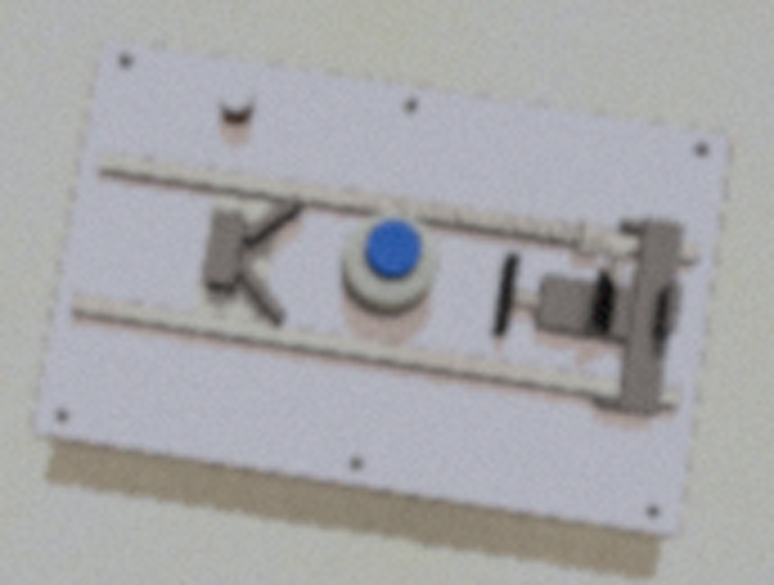

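View pics/s1.png

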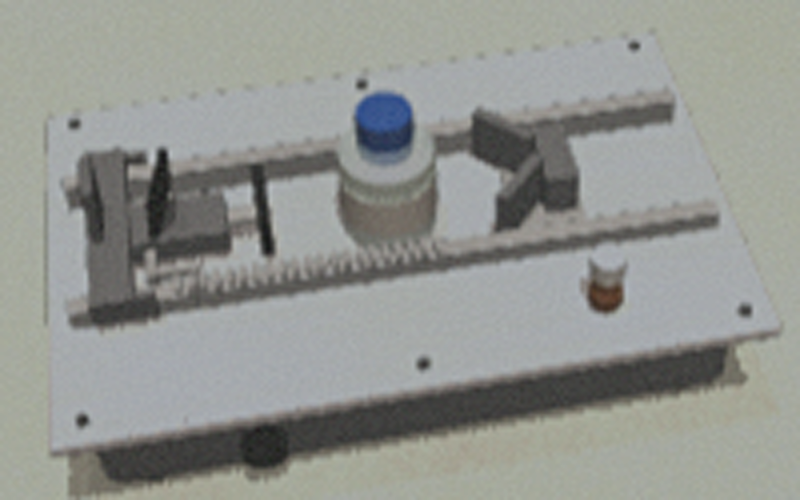

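The crops show the platform corners clearly. In the top crop they are at (108,43), (732,137), (675,530) and (38,433). In the scene crop they are at (50,452), (778,330), (652,33) and (48,115). The black paddle and grey grip are at the right end in the top crop, and the pad faces the bottle. Next I'll fit the pose and check it by overlay.

```bash
cat > h.py <<'E'
from station import *
import cv2,numpy as np
from scipy.optimize import least_squares
def proj(n,P,c=None):
    c=c or get_calibration(n); p=np.c_[P,np.ones(len(P))]@c["world_to_cam"][:3].T
    return np.c_[c["fx"]*p[:,0]/p[:,2]+c["cx"],c["fy"]*p[:,1]/p[:,2]+c["cy"]]
def S2W(s,P):
    P=np.asarray(P,float);c,q=np.cos(s[2]),np.sin(s[2])
    return np.c_[s[0]+c*P[:,0]-q*P[:,1],s[1]+q*P[:,0]+c*P[:,1],P[:,2]]
E
python3 - <<'E'
from h import *
C=np.array([[.14,.22,.09],[.14,-.22,.09],[-.14,-.22,.09],[-.14,.22,.09]])
t=np.array([[108,43],[732,137],[675,530],[38,433]])/4.5+[260,122]-.4
s=np.array([[778,330],[50,452],[48,115],[652,33]])/4+[205,170]-.4
ct,cs=get_calibration("top"),get_calibration("scene")
for m in((1,0),(0,1),(1,1)):
    f=lambda v:np.r_[m[0]*(proj("top",S2W(v,C),ct)-t).ravel(),m[1]*(proj("scene",S2W(v,C),cs)-s).ravel()]
    r=least_squares(f,[.6,0,0]); print(m,r.x,r.fun.round(1))
v=r.x; np.save("s.npy",v)
# overlay grip points
pts=[[0,-.165,.148],[0.017,-.165-.0185,.165],[-0.017,-.165-.0185,.165],[0.017,-.165+.0355,.165],[-0.017,-.165+.0355,.165],[0,-.077,.112],[.026,-.077,.128],[-.026,-.077,.128],[0,.05,.09]]
out=[]
for n,o,sz in(("top",(260,122),4.5),("scene",(205,170),4)):
    im=cv2.imread("pics/t1.png" if n=="top" else "pics/s1.png")
    for p in (proj(n,S2W(v,pts))-o+.4)*sz: cv2.circle(im,tuple(int(a) for a in p),3,(0,0,255),1)
    out.append(im[180:440,380:774] if n=="top" else im[80:340,40:440])
cv2.imwrite("pics/o.png",np.hstack(out))
# bottle from cap top centre
b=np.array([393,248])/4.5+[260,122]-.4;bs=np.array([384,108])/4+[205,170]-.4
h=lambda u:np.r_[proj("top",S2W(v,[[u[0],u[1],.187]]))[0]-b,proj("scene",S2W(v,[[u[0],u[1],.187]]))[0]-bs]
r=least_squares(h,[0,0]);print("bottle in shaker",r.x,r.fun)
g=S2W(v,[[0,-.165,.148]])[0];print("grip world",g,"q->",sense()["tool_rot"])
from scipy.spatial.transform import Rotation as R
M=R.from_quat(sense()["tool_rot"]).as_matrix();print("tool y dir deg",np.degrees(np.arctan2(M[1,1],M[0,1])),"shaker y deg",90+np.degrees(v[2]), "dir",-np.sin(v[2]),np.cos(v[2]))
E
```

```text
(1, 0) [ 0.53584081 -0.06045975 -0.18190153] [-1.2 -1.3  0.8 -1.   1.7  1.7 -1.2  0.3 -0.  -0.  -0.  -0.  -0.  -0.
 -0.  -0. ]
(0, 1) [ 0.54129208 -0.05922686 -0.18544216] [-0.  -0.   0.  -0.   0.   0.  -0.  -0.   1.4 -0.5 -1.2 -0.3 -0.9  0.2
  0.7 -0.2]
(1, 1) [ 0.53847431 -0.05958155 -0.18363986] [-1.4 -2.2  0.5 -1.7  1.2  1.  -1.6 -0.7  0.7 -1.4 -1.4 -1.1 -1.3 -0.3
  0.  -0.9]
bottle in shaker [0.00291498 0.00103377] [-0.27963783 -0.29822066 -0.31404265 -0.24055643]
grip world [ 0.50834375 -0.22180716  0.148     ] q-> [ 1.36940094e-01  9.90578855e-01 -9.24178513e-04 -2.96185207e-04]
tool y dir deg 74.25836857126843 shaker y deg 79.47821113035343 dir 0.18260943187183148 0.9831855345719072
```

View pics/o.png

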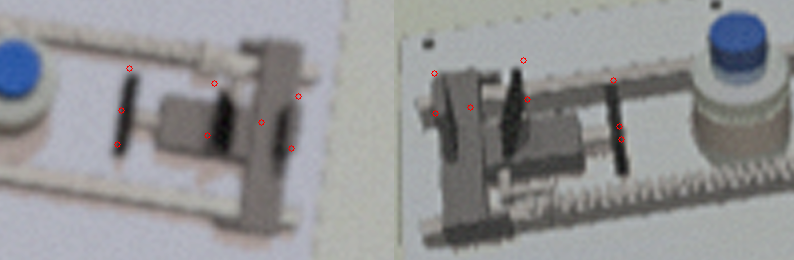

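The fit is good to a few mm: the grip is at about (0.508, -0.222) and the closing axis needs to turn +5.2°. The overlay marks fall within about 1–2 px of the plate and pad edges. I'll go above the grip.

```bash
python3 -m jog '{"linear":[[24,-55,0],[24,-55,0],[24,-55,0],[24,-55,0],[24,-55,0],[24,-55,0],[24,-55,0],[24,-55,0],[24,-55,0],[24,-55,0],[24,-55,0],[24,-55,0]],"turn":[0.52,0.52,0,0,0,0,0,0,0,0,0,0]}' 1
python3 -m jog '{"linear":[[17,-54,0],[17,-54,0],[17,-54,0],[0,0,0],[0,0,0]],"turn":[0,0,0,0,0]}'
python3 - <<'E'
from h import *
v=np.load("s.npy"); s=sense(); c=get_calibration("wrist"); im=snapshot("wrist")[:,:,::-1].copy(); cv2.imwrite("pics/w0.png",im)
print(s["tcp_pos"],s["tool_rot"],s["force"]); 
pts=[[.017,-.165-.0185,.165],[-.017,-.165-.0185,.165],[.017,-.165+.0355,.165],[-.017,-.165+.0355,.165],[.026,-.077,.128],[-.026,-.077,.128],[.14,-.22,.09],[-.14,-.22,.09],[.05,-.2,.112],[-.05,-.2,.112]]
P=proj("wrist",S2W(v,pts),c);print(P.round())
for p in P: cv2.circle(im,tuple(int(a) for a in p),3,(0,0,255),1)
cv2.imwrite("pics/w1.png",im)
E
```

```text
t: 1.6
tcp_pos: [0.4579, -0.0605, 0.4046]
tool_rot: [0.092, 0.996, 0.0, -0.0]
force: [0.8, 0.3, 0.2]
finger_gap: 0.997
gripper_force: 0.0
t: 2.22
tcp_pos: [0.508, -0.2202, 0.404]
tool_rot: [0.092, 0.996, 0.001, -0.001]
force: [-0.2, 0.1, -0.7]
finger_gap: 1.0
gripper_force: 0.0
[ 0.50803917 -0.22019823  0.40398268] [ 9.22360157e-02  9.95736354e-01  7.68168012e-04 -1.02054995e-03] [-0.20124168  0.13044467 -0.69507727]
[[292. 237.]
 [290. 185.]
 [377. 237.]
 [379. 185.]
 [440. 230.]
 [446. 160.]
 [263. 330.]
 [245.  -5.]
 [278. 251.]
 [273. 124.]]
```

View pics/w1.png

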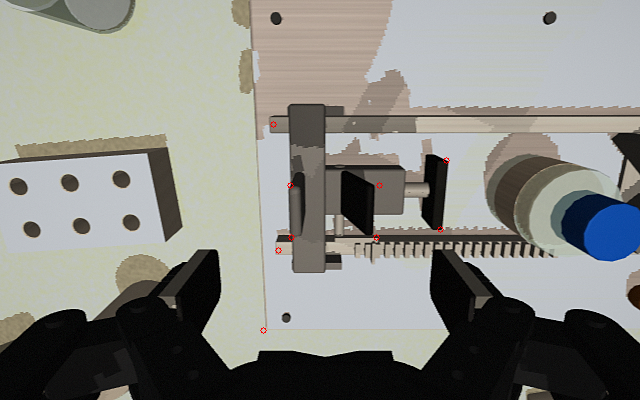

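The wrist view agrees with the model. The fixed grip's outer edge is at column ~290, the paddle's edge at ~376 and the pad top at ~(443,193). Sideways the offset is 2 mm at most, so I'll descend and squeeze.

```bash
python3 -m jog '{"linear":[[-1.5,-1.5,-25],[0,0,-30],[0,0,-25],[0,0,-14],[0,0,-5],[0,0,0],[0,0,0]],"turn":[0,0,0,0,0,0,0]}' 1 25
python3 -m jog '{"linear":[[0,0,0],[0,0,0],[0,0,0],[0,0,0],[0,0,0],[0,0,0],[0,0,0],[0,0,0]],"turn":[0,0,0,0,0,0,0,0]}' 0.3 25
```

```text
t: 3.15
tcp_pos: [0.5074, -0.222, 0.3066]
tool_rot: [0.092, 0.996, -0.0, 0.001]
force: [-0.0, -0.4, 0.1]
finger_gap: 1.0
gripper_force: 0.0
t: 4.15
tcp_pos: [0.5071, -0.2219, 0.3069]
tool_rot: [0.092, 0.996, -0.0, 0.0]
force: [-0.8, 1.6, 7.3]
finger_gap: 0.424
gripper_force: 26.8
```

The gap is 36 mm, so the lever is squeezed. I'll slide along (0.183, 0.983).

```bash
python3 -m jog '{"linear":[[0.9,4.9,1],[1.8,9.8,0],[1.8,9.8,0],[1.8,9.8,0],[0.9,4.9,0],[0,0,0]],"turn":[0,0,0,0,0,0]}'
python3 -m jog '{"linear":[[1.5,7.9,0],[1.5,7.9,0],[1.5,7.9,0],[0.6,3.2,0],[0,0,0],[0,0,0]],"turn":[0,0,0,0,0,0]}'
```

```text
t: 4.9
tcp_pos: [0.5146, -0.1818, 0.307]
tool_rot: [0.092, 0.996, 0.0, 0.0]
force: [-0.3, 1.8, 4.4]
finger_gap: 0.425
gripper_force: 26.1
t: 5.65
tcp_pos: [0.5194, -0.1557, 0.3069]
tool_rot: [0.092, 0.996, 0.0, 0.0]
force: [-0.8, -0.8, 5.7]
finger_gap: 0.43
gripper_force: 26.9
```

```bash
J='python3 -m jog'
for i in 1; do
python3 -m jog '{"linear":[[0.9,4.9,0],[0.7,3.9,0],[0,0,0]],"turn":[0,0,0]}' | grep -E 'tcp|force:'
python3 -m jog '{"linear":[[0.9,4.9,0],[0,0,0]],"turn":[0,0]}' | grep -E 'tcp|force:'
python3 -m jog '{"linear":[[0.9,4.9,0],[0,0,0]],"turn":[0,0]}' | grep -E 'tcp|force:'
done
```

```text
tcp_pos: [0.5211, -0.147, 0.307]
force: [-0.5, -1.3, 5.3]
gripper_force: 27.3
tcp_pos: [0.522, -0.1421, 0.307]
force: [-0.5, -0.9, 4.8]
gripper_force: 27.3
tcp_pos: [0.5229, -0.1372, 0.307]
force: [-1.9, -1.5, 5.7]
gripper_force: 27.3
```

```bash
python3 -m jog '{"linear":[[0.9,4.9,0],[0,0,0]],"turn":[0,0]}' | grep -E 'tcp|force:'
python3 -m jog '{"linear":[[0.9,4.9,0],[0,0,0]],"turn":[0,0]}' | grep -E 'tcp|force:'
python3 -m jog '{"linear":[[0.9,4.9,0],[0,0,0]],"turn":[0,0]}' | grep -E 'tcp|force:'
```

```text
tcp_pos: [0.5238, -0.1323, 0.307]
force: [-0.9, -1.0, 4.6]
gripper_force: 27.3
tcp_pos: [0.5247, -0.1274, 0.3069]
force: [-0.9, -1.2, 4.6]
gripper_force: 27.4
tcp_pos: [0.5255, -0.123, 0.3069]
force: [-2.2, -4.2, 4.6]
gripper_force: 28.4
```

Seating has begun. I'll keep going while watching the force.

```bash
python3 -m jog '{"linear":[[0.7,3.9,0],[0,0,0],[0,0,0]],"turn":[0,0,0]}' | grep -E 'tcp|force:'
python3 -m jog '{"linear":[[0.7,3.9,0],[0,0,0],[0,0,0]],"turn":[0,0,0]}' | grep -E 'tcp|force:'
```

```text
tcp_pos: [0.5262, -0.1194, 0.3069]
force: [-1.4, -4.6, 4.3]
gripper_force: 28.8
tcp_pos: [0.5269, -0.1158, 0.307]
force: [-2.4, -6.1, 4.8]
gripper_force: 29.2
```

```bash
python3 -m jog '{"linear":[[0.7,3.9,0],[0,0,0],[0,0,0]],"turn":[0,0,0]}' | grep -E 'tcp|force:'
python3 - <<'E'
from h import *
f=[]
for i in range(6):
    im=snapshot("wrist"); f.append(sense()["force"])
print(np.mean(f,0),np.std(f,0))
cv2.imwrite("pics/w2.png",im[:,:,::-1])
E
```

```text
tcp_pos: [0.5275, -0.1124, 0.3069]
force: [-2.9, -8.7, 4.7]
gripper_force: 30.3
[-2.453655   -8.31618316  4.85345871] [0.39089692 0.4216588  0.48633152]
```

View pics/w2.png

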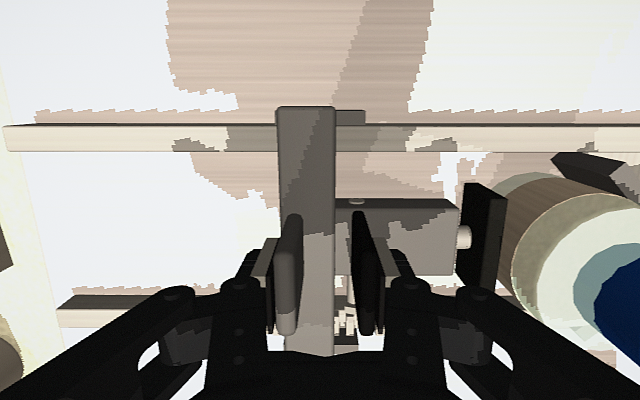

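The paddle is squeezed flat, the pad sits against the bottle, and the stem is shorter (block edge at col 459, pad at ~466–506). The axial force is 8.6 N and rising steadily, so I'll continue.

```bash
python3 -m jog '{"linear":[[0.7,3.9,0],[0,0,0],[0,0,0]],"turn":[0,0,0]}' | grep -E 'tcp|force:|gap'
python3 -m jog '{"linear":[[0.7,3.9,0],[0,0,0],[0,0,0]],"turn":[0,0,0]}' | grep -E 'tcp|force:|gap'
python3 - <<'E'
from h import *
f=[]
for i in range(5):
    im=snapshot("wrist"); f.append(sense()["force"])
print(np.mean(f,0)); c=get_calibration("wrist"); np.save("cw.npy",c["world_to_cam"])
w0=cv2.imread("pics/w0.png")[130:270,270:470]; w=im[:,:,::-1][150:330,250:650]
cv2.imwrite("pics/w3.png",np.hstack([cv2.resize(w0,(385,270)),cv2.resize(w,(400,270))[:, :]]) if 0 else cv2.resize(w,None,fx=2,fy=2))
E
```

```text
tcp_pos: [0.5281, -0.1091, 0.3069]
force: [-4.2, -10.7, 4.6]
finger_gap: 0.429
gripper_force: 31.5
tcp_pos: [0.5288, -0.1058, 0.3069]
force: [-5.6, -13.0, 5.0]
finger_gap: 0.425
gripper_force: 32.7
[ -4.52967505 -13.03355694   4.54885153]
```

View pics/w3.png

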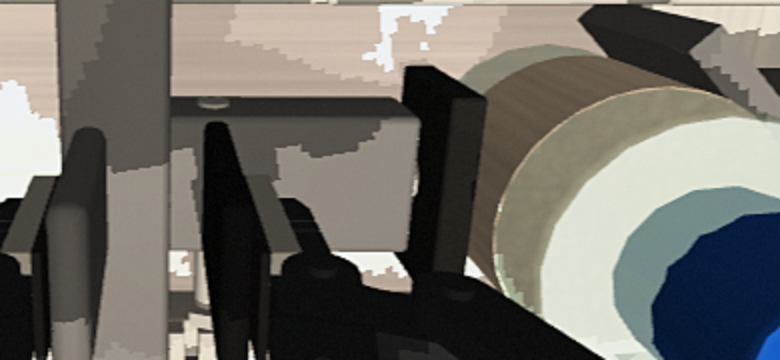

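Run:
```python
from h import *
c=get_calibration("wrist"); W=c["world_to_cam"]; R=W[:3,:3]; C=-R.T@W[:3,3]; tcp=sense()["tcp_pos"]; v=np.load("s.npy")
def bp(px,z,C):
    d=R.T@np.array([(px[0]-c["cx"])/c["fx"],(px[1]-c["cy"])/c["fy"],1]); P=C+d*(z-C[2])/d[2]
    a=v[2]; q=P[:2]-v[:2]; return (np.array([np.cos(a)*q[0]+np.sin(a)*q[1],-np.sin(a)*q[0]+np.cos(a)*q[1]])*1e3).round(1)
C0=C+np.array([.50804,-.22020,.40398])-tcp
for z in(.124,.128): print(z,"w0 block front",bp((405,190),z,C0),"pad front",bp((446,158),z,C0),"pad back top?",bp((438,158),z,C0),"| now block",bp((458.5,210),z,C),"pad front",bp((491,205),z,C),"pad back",bp((475,205),z,C))
for z in(.165,): print("grip plate outer w0",bp((289.5,205),z,C0), "now", bp((250+23,260),z,C))
q=(tcp[:2]-v[:2]);print("tcp shaker y",-np.sin(v[2])*q[0]+np.cos(v[2])*q[1],np.cos(v[2])*q[0]+np.sin(v[2])*q[1],sense()["tool_rot"])
```

```text
0.124 w0 block front [  -3.  -105.9] pad front [-26.6 -78.2] pad back top? [-26.6 -83.9] | now block [-19.2  12.9] pad front [-21.6  27.3] pad back [-21.6  20.1]
0.128 w0 block front [  -4.  -106.8] pad front [-27.2 -79.6] pad back top? [-27.2 -85.1] | now block [-20.5  11.3] pad front [-22.8  25.3] pad back [-22.8  18.3]
grip plate outer w0 [  -3.8 -186. ] now [-14.  -65.1]
tcp shaker y -0.047216158323038444 -0.0011155538160465914 [ 9.16113936e-02  9.95790995e-01 -2.76447284e-03 -6.38922203e-05]
```

Pad compression from the image is about 13.4 mm, or 12 N. That matches the 13.6 N reading once 1.5 N of friction is taken off. I need about 4 N more.

```bash
python3 -m jog '{"linear":[[0.6,3.0,0],[0,0,0],[0,0,0]],"turn":[0,0,0]}' | grep -E 'tcp|force:|gap'
python3 -m jog '{"linear":[[0.5,2.8,0],[0,0,0],[0,0,0]],"turn":[0,0,0]}' | grep -E 'tcp|force:|gap'
python3 - <<'E'
from h import *
f=[]
for i in range(5):
    im=snapshot("wrist"); f.append(sense()["force"])
m=np.mean(f,0);print(m,m[0]*.183+m[1]*.983); cv2.imwrite("pics/w4.png",im[:,:,::-1])
E
```

```text
tcp_pos: [0.5293, -0.1033, 0.3069]
force: [-5.7, -17.1, 4.3]
finger_gap: 0.424
gripper_force: 33.8
tcp_pos: [0.5297, -0.101, 0.3069]
force: [-6.9, -18.0, 4.8]
finger_gap: 0.425
gripper_force: 34.8
[ -6.39018646 -18.22674378   3.94572208] -19.0862932631756
```

The reading is 19.1 N axial, so the pad force is about 16.5–17.5 N. Letting go now.

```bash
python3 -m jog '{"linear":[[0,0,0],[0,0,0],[0,0,0],[0,0,0],[0,0,0],[0,0,0]],"turn":[0,0,0,0,0,0]}' 1
python3 - <<'E'
from h import *
im=snapshot("wrist"); cv2.imwrite("pics/w5.png",im[:,:,::-1])
E
```

```text
t: 11.45
tcp_pos: [0.5301, -0.097, 0.3068]
tool_rot: [0.092, 0.996, -0.0, 0.0]
force: [-0.5, -0.2, -0.0]
finger_gap: 0.999
gripper_force: 0.0
```

View pics/w5.png

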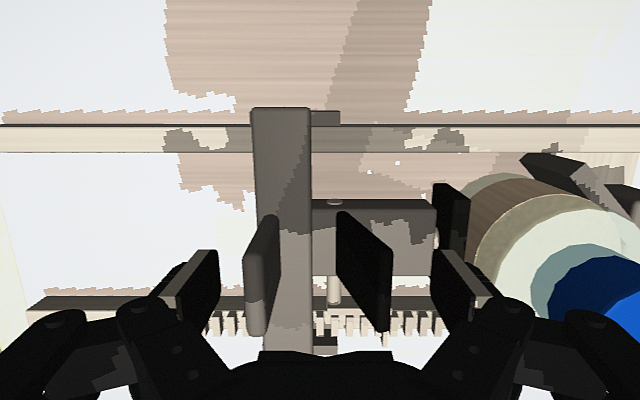

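The lever is leaning out again, the fingers are clear of both plates, and the pad is still well pressed against the upright bottle (block edge at col 436, pad front at ~470). I'll retreat upward and check.

```bash
python3 -m jog '{"linear":[[0,0,10],[0,0,20],[0,0,30],[0,0,35],[0,0,25],[0,0,0],[0,0,0],[0,0,0]],"turn":[0,0,0,0,0,0,0,0]}'
python3 - <<'E'
from h import *
im=snapshot("wrist")[:,:,::-1]; c=get_calibration("wrist"); t=snapshot("top")[:,:,::-1]
cv2.imwrite("pics/f.png",np.hstack([cv2.resize(im[90:290,230:640],None,fx=1.2,fy=1.2)[:240],cv2.resize(t[100:260,180:380],(300,240))]))
cv2.imwrite("pics/w6.png",im)
W=c["world_to_cam"];np.savez("w6.npz",W=W)
E
```

```text
t: 12.5
tcp_pos: [0.5296, -0.0971, 0.4255]
tool_rot: [0.092, 0.996, 0.0, -0.001]
force: [0.7, 0.5, 0.7]
finger_gap: 1.0
gripper_force: 0.0
```

View pics/f.png

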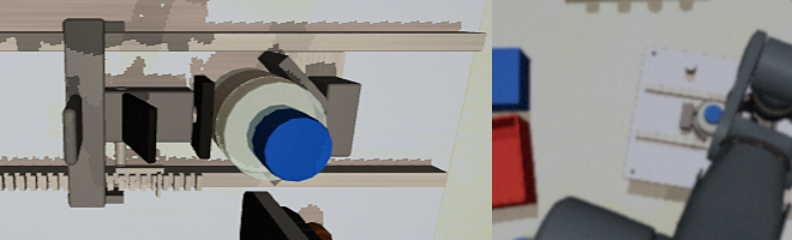

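Run:
```python
from h import *
c=get_calibration("wrist"); W=c["world_to_cam"]; R=W[:3,:3]; C=-R.T@W[:3,3]; tcp=sense()["tcp_pos"]; v=np.load("s.npy")
def bp(px,z,C):
    d=R.T@np.array([(px[0]-c["cx"])/c["fx"],(px[1]-c["cy"])/c["fy"],1]); P=C+d*(z-C[2])/d[2]
    a=v[2]; q=P[:2]-v[:2]; return (-np.sin(a)*q[0]+np.cos(a)*q[1])*1e3
C0=C+np.array([.50804,-.22020,.40398])-tcp
f=lambda x,y:(230+x/1.2,90+y/1.2)
print("spread w0",bp((374,210),.165,C0)-bp((289.5,210),.165,C0),"now",bp(f(157,150),.165,C)-bp(f(65,150),.165,C))
print("pad-block w0",bp((446,158),.128,C0)-bp((405,190),.128,C0),"now",bp(f(214,80),.128,C)-bp(f(193,110),.128,C))
# carriage shift by normalized cross-correlation of bridge left edge
print("grip outer w0",bp((289.5,205),.165,C0),"now",bp(f(65,130),.165,C))
```

```text
spread w0 52.40671233227923 now 52.694471517062915
pad-block w0 27.382227244308723 now 12.383194290408657
grip outer w0 -184.5668159938011 now -65.43573134953782
```

The lever spread is back to its released value (52.7 mm against 52.4 mm before). The carriage has moved about 120 mm, which is 15 notches, and the pad is compressed about 15 of 24 mm.

```bash
python3 -c "
from station import *
print(sign_off())"
```

```text
the job is handed in; nothing more can be done
None
```

The bottle is clamped upright against the V-stop, with the pad pressed in about 15 of its 24 mm (roughly 14 N, estimated from wrist force and images), the lever snapped back to its released position, and the job handed in at about 12.6 s with the arm clear.

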